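Gauge a drive punch and hold it up for inspection

TASK

Gently slide the bench gauge's moving jaw shut until it presses on the shank of the punch standing in the gauge, and leave the jaw at that reading. Then draw the punch up out of its socket and tip it over to about 45 degrees from upright, mouth end lower, so its cutting edge can be looked at. Finish while holding it still like that in the gripper, its mouth at least 15 cm above the bench, and leave the glue bottle, hammer and rivet tray alone.

Things in the scene. Friction and masses are not known exactly. Their poses are not given: they have to be found in the camera images.
- gauge: Fixed bench caliper gauge: grey base 70 x 235 mm (y from -62 to +173 mm), socket block 50 x 50 mm, 36 mm high. Origin: on the bench under the socket hole's centre; z up, y along the beam from the fixed jaw (its face at y = -8.8 mm, 42 to 60 mm high, its post 64 mm) to the moving jaw. Hole 14 mm wide, from 36 down to 8 mm high. Yaw varies by 0.5 rad either way.
- jaw: Moving jaw: steel nose 14 mm wide, 42 to 60 mm high, on an aluminium carriage 44 x 40 mm, top at 60 mm. Origin: below its contact face, at bench height; axes as the gauge's. Slides along the gauge's y with 2 N friction, stays where left; its y there: 33 to 55 mm at first, about 7 mm when shut on the shank. The thumb post stands 58 mm behind (+y of) the face.
- jaw_post (a point): Centre of the top of the black thumb post of the moving jaw, 97 mm above the bench: 20 mm across the beam, 14 mm along it, 37 mm tall over the carriage. Push it or pinch it to slide the jaw. Axes as the gauge's.
- punch: Loose round steel drive punch, 125 mm long, 0.14 to 0.24 kg, standing mouth down in the socket. Origin: centre of its mouth (lower, cutting end), at first 8 mm above the bench; z runs along the punch to its struck head. Cutting tube 12 mm diameter up to 31 mm from the mouth, shank 16 mm diameter from 34 to 110 mm, head 19 mm diameter from 112 to 125 mm.
- mouth (a point): Centre of the punch's mouth (same point as the punch's origin).
- glue: White glue bottle, 56 mm diameter, 120 mm tall, standing to the left. Bystander. Origin: centre of its underside.
- hammer: Hammer, 260 mm long, lying to the right, roughly along x. Bystander. Origin: on the bench, near its middle.
- tray: Clear divided rivet tray, 80 x 120 x 30 mm, beyond the gauge to the right. Bystander. Origin: centre of its underside.
Not all that is in view belongs to the job. Of the things like the gauge, leave any that is blue or yellow; of the rest the larger one is meant.

How it is judged:
By the outcome, as a careful person would: the job done as asked, in the order asked, and still so for the second after the job is handed in, while the arm keeps its last pose, push and grip.
It also fails if it takes over 46 s, if anything falls off the work surface, if the arm or the gripper's body presses on something with over 40 N, if the wrist force passes 120 N, or if a joint passes its speed limit or range.

ROBOT

A 6-joint arm with a two-finger parallel gripper is mounted at the origin on the work surface. World frame = base frame: x ahead of the robot, y to its left, z up, the work surface at z = 0. Lengths are in m, angles in degrees, forces in N, time in s.
With the tool pointing down it reaches from about 0.325 to 0.85 m from the base axis. Payload 15.5 kg.
Tool frame: the origin (TCP) lies midway between the tips of the shut fingers; the grasp point (between the pads) lies 19 mm behind it; z points along the fingers, y is the line along which they close (so a half turn about z gives the same grasp; the last joint's range is limited). The gripper opens to 91 mm and grips with 3 to 60 N. Pads are 32 mm wide; open, the fingers measure 118 mm over their backs; the gripper's body (76 mm by 178 mm) begins 60 mm behind the grasp point.
Start: joints at [-74.169, 28.281, 77.091, -0, 74.628, -5.472], TCP at [0.227, -0.582, 0.175] pointing down, gripper open.
Joint ranges: [-166.48, 166.48], [-47.26, 123.95], [12.59, 153.08], [-70.14, 250.14], [6.76, 159.57], [-176.63, 176.63]. Speed limits (degrees/s): [108.29, 108.29, 147.25, 172.46, 172.46, 172.46].

INTERFACE

Orientations are given as a 3x3 rotation matrix whose columns are the frame's x, y, z axes.
In Python, from bench import ctrl gives the robot as it stands. The module is installed in compiled form; this text tells all that it offers. Calls block until the motion is done:
- ctrl.goto(position, orientation): joint-space move of the TCP to a pose.
- ctrl.move_l(position, vel=0.15, ori=None, contact_N=None): straight line of the TCP; ori=None keeps the orientation; vel is the mean speed in m/s. With contact_N (N) it stops when the force on the tool has changed by that much, and returns True; else False.
- ctrl.movej(angles): joint-space move.
- ctrl.command_gripper(opening): opening from 0.0 (shut) to 1.0 (fully open); the grip force is fixed at half the most; returns when the fingers have stopped.
- ctrl.sleep(seconds).
- ctrl.ik(position, orientation): joint angles nearest the present ones, or None.
- ctrl.read_camera(name): name is "side" or "top" or "wrist"; returns the picture (480x640x3 uint8, blue, green, red); there is no depth.
- ctrl.camera_params(name): a dict with "fx", "fy", "cx", "cy" (pixels), "D" ([k1, k2, p1, p2, k3] as OpenCV has them; the pictures are not rectified), "pose" (4x4, takes a point from camera to world coordinates); the wrist camera has in their place "T_tool_cam" (4x4, takes a point from camera to tool coordinates, whose origin is the TCP and whose axes are the flange's). Camera axes: x right, y up, looking along -z (the intrinsics and any distortion apply to the point x, -y, -z); pixel columns grow to the right and rows downward; lengths in m; the calibration is good to about 2 mm. A picture is of the moment at which its call begins: read the wrist's pose just before it. camera_params takes no time and is no camera call.
A pose or a line that the arm cannot do raises ctrl.MotionError and nothing moves.
- ctrl.sign_off(): hands the job in; it is judged then, once.
Readings, each from a call of its own:
- ctrl.current_t(): time.
- ctrl.current_q(): joint angles.
- ctrl.current_dq(): joint speeds.
- ctrl.current_effort(): joint torques, N m.
- ctrl.current_tool_pos(): TCP position.
- ctrl.current_eef_rot(): TCP orientation.
- ctrl.current_contact_force(): force on the tool from outside, world axes, zero at the start.
- ctrl.current_wrist_torque(): the same for the moment, N m.
- ctrl.current_grip_width(): opening from 0.0 (shut) to 1.0 (fully open).
- ctrl.current_grasp_force(): force on a finger pad.
Only numpy, scipy, OpenCV 4.12 (cv2) and the standard library are available. Lean on these libraries where they do the work, as an engineer would, in place of code of your own. Each camera call takes 0.05 s, during which the arm holds its last target. There are 200 camera calls.

## Working session

There is one attempt and no reset: what is moved stays moved. The work goes in short steps, each a Python script; the robot and the scene stay as the last script left them, time stands still between calls to the robot, and variables do not carry over. Pictures are saved under pics/ and viewed, at most 10 in all, crops included, and the job is handed in when it is done.

```bash
mkdir -p pics; ls
python3 - <<'E'
from bench import ctrl
import cv2,numpy as np
for n in("top","side"):
    cv2.imwrite(f"pics/{n}0.png",ctrl.read_camera(n)); p=ctrl.camera_params(n); print(n,p["fx"],p["cx"],p["cy"],p["D"],np.round(p["pose"],3).tolist())
print(ctrl.camera_params("wrist"))
print(ctrl.current_t(),ctrl.current_eef_rot())
E
```

```text
pics
top 510.06957984175307 320.9187319391558 237.1839755264511 [-0.0796042  0.         0.         0.         0.       ] [[-0.011, 0.98, -0.197, 0.388], [-1.0, -0.012, -0.006, -0.026], [-0.009, 0.197, 0.98, 1.048], [0.0, 0.0, 0.0, 1.0]]
side 623.8546353762746 320.06800288035237 227.16319172571787 [-0.11126049  0.          0.          0.          0.        ] [[-0.971, 0.144, -0.19, 0.343], [-0.238, -0.609, 0.756, 1.019], [-0.006, 0.78, 0.626, 0.941], [0.0, 0.0, 0.0, 1.0]]
{'fx': 383.5787013181519, 'fy': 383.5787013181519, 'cx': 312.97916177056186, 'cy': 249.5445852337286, 'D': array([-0.05978261,  0.        ,  0.        ,  0.        ,  0.        ]), 'T_tool_cam': array([[ 5.64554184e-04,  9.64064723e-01,  2.65666880e-01,
         7.55425553e-02],
       [ 9.99998834e-01, -9.21175509e-04,  1.21776296e-03,
         4.02645384e-04],
       [ 1.41872813e-03,  2.65665883e-01, -9.64064119e-01,
        -2.10346619e-01],
       [ 0.00000000e+00,  0.00000000e+00,  0.00000000e+00,
         1.00000000e+00]])}
0.1 [[ 9.31673241e-01  3.63297211e-01 -3.29998303e-04]
 [ 3.63297352e-01 -9.31672627e-01  1.07259180e-03]
 [ 8.22192234e-05 -1.11919259e-03 -9.99999370e-01]]
```

View pics/top0.png

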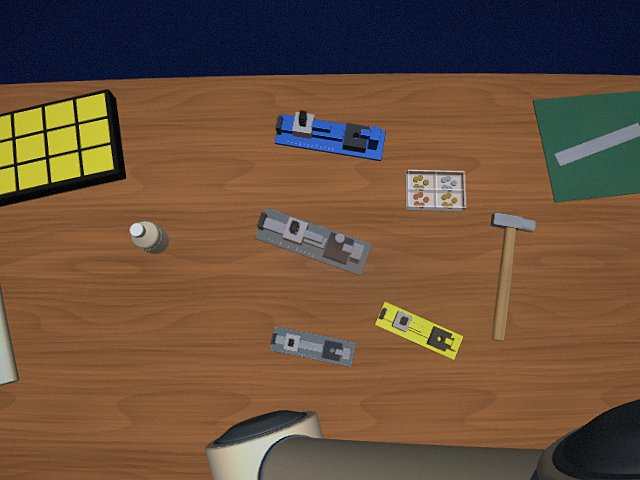

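View pics/side0.png

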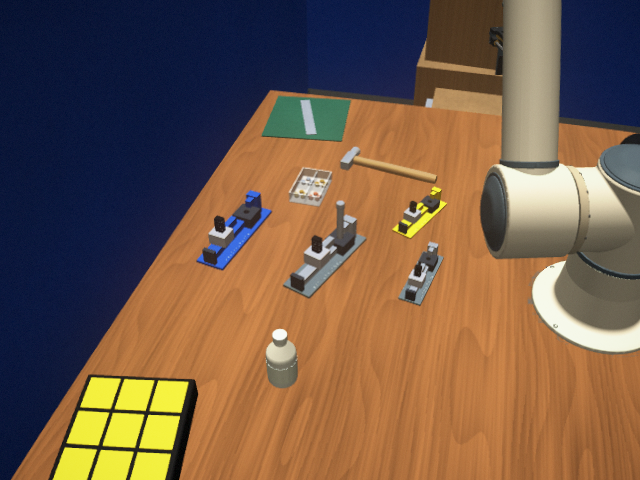

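Gauge candidates in the top view are blue (330,137), yellow (418,330), small grey (312,346) and large grey (312,240). By the description it's the large grey one, the only one with a punch standing in it. The side view agrees, with its punch head at (340,205). I'll check it in a close crop.

Run:
```python
import cv2,numpy as np
a=cv2.imread("pics/top0.png")[200:280,250:375]; b=cv2.imread("pics/side0.png")[195:295,280:370]
a=cv2.resize(a,None,fx=6,fy=6,interpolation=cv2.INTER_CUBIC);cv2.imwrite("pics/c1.png",a)
b=cv2.resize(b,None,fx=6,fy=6,interpolation=cv2.INTER_CUBIC);cv2.imwrite("pics/c2.png",b)
```

```text
(no output)
```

View pics/c1.png

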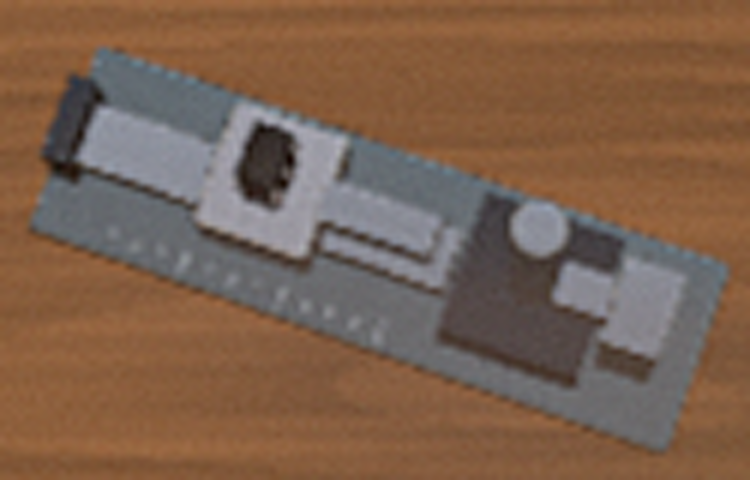

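View pics/c2.png

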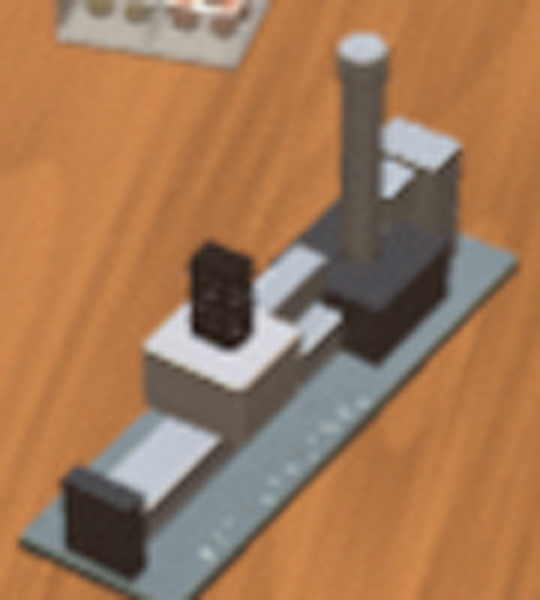

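The crops confirm it: grey base, punch standing in the hole. In the top view the head is at about (339.8,237.8) and the black thumb post at (294,224).  
In the side view the head is at about (340.1,202.4) and the post top at (316.8,237.4).

```bash
cat > h.py <<'E'
import cv2,numpy as np
from bench import ctrl
def ray(name,px,T=None):
    p=ctrl.camera_params(name); K=np.array([[p["fx"],0,p["cx"]],[0,p["fy"],p["cy"]],[0,0,1]])
    n=cv2.undistortPoints(np.array([[px]],float),K,np.array(p["D"])).ravel()
    P=np.array(p["pose"]) if T is None else T@p["T_tool_cam"]
    return P[:3,3],P[:3,:3]@np.array([n[0],-n[1],-1])
def onz(name,px,z,T=None):
    o,d=ray(name,px,T); return o+d*(z-o[2])/d[2]
def tri(r1,r2):
    A=np.c_[r1[1],-r2[1]]; s=np.linalg.lstsq(A,r2[0]-r1[0],rcond=None)[0]
    a,b=r1[0]+s[0]*r1[1],r2[0]+s[1]*r2[1]; return (a+b)/2,np.linalg.norm(a-b)
def toolT():
    T=np.eye(4);T[:3,:3]=ctrl.current_eef_rot();T[:3,3]=ctrl.current_tool_pos();return T
def down(yaw):  # tool pointing down, closing axis y at world heading yaw
    y=np.array([np.cos(yaw),np.sin(yaw),0]);z=np.array([0,0,-1.]);return np.c_[np.cross(y,z),y,z]
E
python3 - <<'E'
from h import *
np.set_printoptions(precision=4,suppress=True)
f=lambda c:(250+(c[0]+.5)/6-.5,200+(c[1]+.5)/6-.5)
g=lambda c:(280+(c[0]+.5)/6-.5,195+(c[1]+.5)/6-.5)
H=onz("top",f((539,229)),.133);P=onz("top",f((270,148)),.097)
print("head",H,onz("side",g((363,47)),.133),tri(ray("top",f((539,229))),ray("side",g((363,47)))))
print("post",P,onz("side",g((221,255)),.097),tri(ray("top",f((270,148))),ray("side",g((221,255)))))
c=[onz("top",f(q),.008) for q in[(100,47),(728,265),(668,452),(30,230)]]
for i in range(4):
    d=c[(i+1)%4]-c[i];print(c[i],np.linalg.norm(d),np.degrees(np.arctan2(d[1],d[0])))
d=(c[0]-c[1]+c[3]-c[2]);yaw=np.arctan2(-d[0],d[1]);print("yaw",yaw)
u=d/np.linalg.norm(d);m=sum(c)/4
print("origin from base",m-u*.0555,"post along",(P-H)@u, "lat",(P-H)@np.array([u[1],-u[0],0]))
E
```

```text
head [ 0.5701 -0.0536  0.133 ] [ 0.5658 -0.0503  0.133 ] (array([ 0.5685, -0.0538,  0.1307]), np.float64(0.0039628530125108315))
post [0.6046 0.0306 0.097 ] [0.5982 0.0341 0.097 ] (array([0.6021, 0.0305, 0.0945]), np.float64(0.006112101016246891))
[0.6621 0.0957 0.008 ] 0.2326687341476027 -110.28805923506516
[ 0.5814 -0.1225  0.008 ] 0.06851818559682474 160.89548181479938
[ 0.5167 -0.1001  0.008 ] 0.23365686300470032 69.95098318624227
[0.5968 0.1194 0.008 ] 0.06947972491150847 -19.934152036806775
yaw -0.35200297358481003
origin from base [ 0.5701 -0.054   0.008 ] post along 0.09094540128718823 lat 0.0034233064610379275
```

```bash
cat >> h.py <<'E'
yaw=-.351; gx=np.array([np.cos(yaw),np.sin(yaw),0]); gy=np.array([-np.sin(yaw),np.cos(yaw),0])
O=np.array([.5693,-.0537,0]); Z=np.array([0,0,1.])
E
python3 - <<'E'
from h import *
np.set_printoptions(precision=4,suppress=True)
best=None
for k in(0,np.pi):
    R=down(yaw+k); c,s=np.cos(np.pi/4),np.sin(np.pi/4)
    for name,sg in(("out",1),("in",-1)):
        z=gx*s*sg-Z*c; y=np.sign(R[:,1]@gx)*(gx*c+Z*s*sg); Rt=np.c_[np.cross(y,z),y,z]
        print(k,name,ctrl.ik(O+Z*.078,R),ctrl.ik(O+gy*.13+Z*.22,R),ctrl.ik(O+Z*.32,Rt))
R=down(yaw) 
q=ctrl.ik(O+gy*.13+Z*.22,R); R=R if q is not None else down(yaw+np.pi)
q0=ctrl.current_q()
if abs(ctrl.ik(O+gy*.13+Z*.22,down(yaw))[5]-q0[5])>abs(ctrl.ik(O+gy*.13+Z*.22,down(yaw+np.pi))[5]-q0[5]): R=down(yaw+np.pi)
print(R)
ctrl.command_gripper(0.0)
ctrl.goto(O+gy*.13+Z*.22,R)
T=toolT(); cv2.imwrite("pics/w1.png",ctrl.read_camera("wrist")); np.save("w1.npy",T)
print(ctrl.current_t(),T[:3,3],ctrl.current_grip_width(),ctrl.current_contact_force())
E
```

```text
0 out [-11.3712  30.4761  91.0475  -0.      58.4764   8.7396] [ 0.8181 25.5324 74.5951 -0.     79.8725 20.9289] [ -3.3718  -0.3037 112.9068 -27.4211  26.2458  36.9601]
0 in [-11.3712  30.4761  91.0475  -0.      58.4764   8.7396] [ 0.8181 25.5324 74.5951 -0.     79.8725 20.9289] [-14.2349  47.8973  33.6227   6.9292 143.1277   9.7152]
3.141592653589793 out [ -11.3712   30.4761   91.0475   -0.       58.4764 -171.2604] [   0.8181   25.5324   74.5951   -0.       79.8725 -159.0711] [  -3.3718   -0.3037  112.9068  -27.4211   26.2458 -143.0399]
3.141592653589793 in [ -11.3712   30.4761   91.0475   -0.       58.4764 -171.2604] [   0.8181   25.5324   74.5951   -0.       79.8725 -159.0711] [ -14.2349   47.8973   33.6227    6.9292  143.1277 -170.2848]
[[ 0.3438  0.939   0.    ]
 [ 0.939  -0.3438  0.    ]
 [ 0.      0.     -1.    ]]
4.1917 [0.6141 0.0676 0.2199] 0.00442523674928543 [-0.4457 -1.1784 -0.0498]
```

View pics/w1.png

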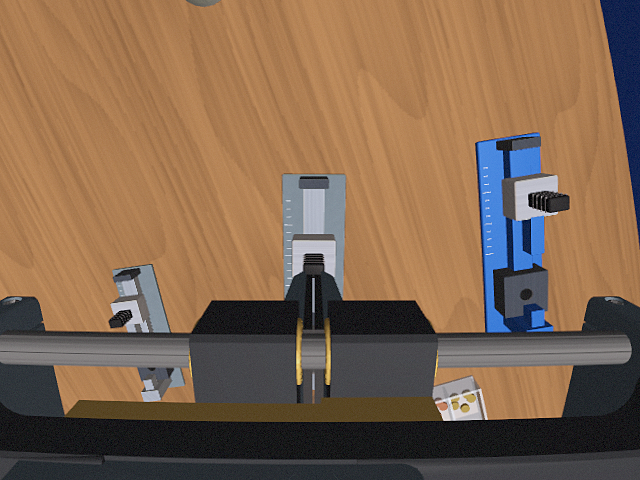

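The wrist view shows the gauge aligned with the tool: base far edge from (283,174) to (345,174) and the post at (314,262), right ahead of the fingers. Next is the push.

Run:
```python
from h import *
np.set_printoptions(precision=4,suppress=True)
T=np.load("w1.npy")
for px,z in(((282.5,174),.008),((345,174),.008),((314,262),.097)):
    d=onz("wrist",px,z,T)-O; print(px,"gauge x,y",d@gx,d@gy)
S=O+gy*.126
print("down",ctrl.move_l(S+Z*.078,vel=.12,contact_N=8),ctrl.current_tool_pos())
tr=[]
hit=ctrl.move_l(O+gy*.078+Z*.078,vel=.018,contact_N=6)
p=ctrl.current_tool_pos()-O
print(hit,"tool y",p@gy,"x",p@gx,"F.gy",ctrl.current_contact_force()@gy,ctrl.current_t())
```

```text
(282.5, 174) gauge x,y -0.0322619453957457 0.17342561683645707
(345, 174) gauge x,y 0.03560433981078538 0.1733917973438428
(314, 262) gauge x,y 0.0017330390038427373 0.10106267533163621
down False [0.6131 0.0646 0.0787]
False tool y 0.07802968100583198 x 2.2808080468554592e-06 F.gy -0.7261076707833265 8.3417
```

Run:
```python
from h import *
np.set_printoptions(precision=4,suppress=True)
a=ctrl.read_camera("top")[190:290,240:390];b=ctrl.read_camera("side")[180:300,270:390]
cv2.imwrite("pics/c3.png",np.hstack([cv2.resize(a,(400,267)),cv2.resize(b,(267,267))]).repeat(1,0))
print(ctrl.current_contact_force(),ctrl.current_tool_pos())
```

```text
[-0.313  -0.5171 -0.1539] [0.5961 0.0196 0.078 ]
```

View pics/c3.png

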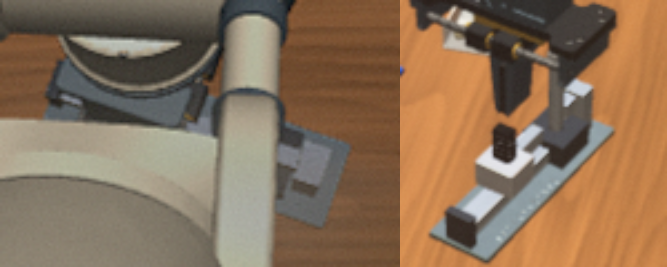

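Run:
```python
from h import *
np.set_printoptions(precision=4,suppress=True)
def proj(n,X):
    p=ctrl.camera_params(n);M=np.linalg.inv(p["pose"]);c=M[:3,:3]@X+M[:3,3];c=np.array([c[0],-c[1],-c[2]])
    return cv2.projectPoints(c[None],np.zeros(3),np.zeros(3),np.array([[p["fx"],0,p["cx"]],[0,p["fy"],p["cy"]],[0,0,1]]),np.array(p["D"]))[0].ravel()
t=ctrl.current_tool_pos();print("tcp",proj("side",t),t)
for y in(.091,.065,.060):print("post",y,proj("side",O+gx*.0015+gy*y+Z*.097))
cv2.imwrite("pics/c4.png",cv2.resize(ctrl.read_camera("side")[185:300,270:390],(720,600)*1 if 0 else (626,600),interpolation=cv2.INTER_CUBIC))
```

```text
tcp [319.0625 239.8465] [0.5961 0.0196 0.078 ]
post 0.091 [314.9853 235.9842]
post 0.065 [321.794  229.5544]
post 0.06 [323.084  228.3362]
```

View pics/c4.png

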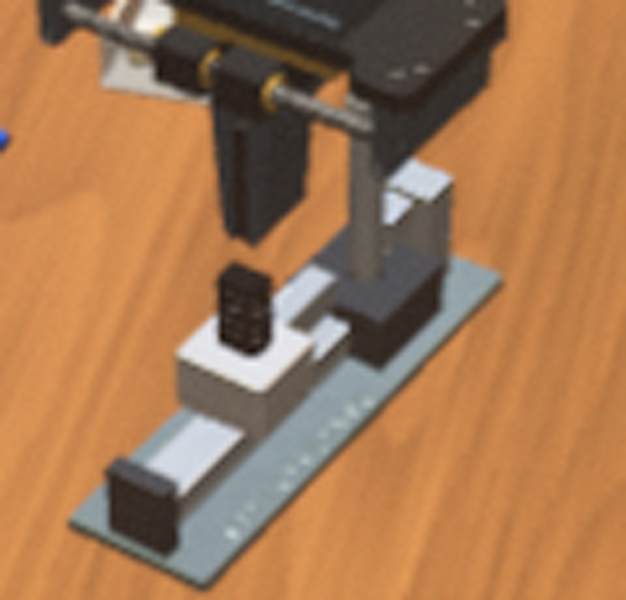

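The post top is still at (316.9,238) in the side view, so the jaw hasn't moved. The fingertip appears at (316.8,230.6), higher than the TCP's projection at (319,239.8). So the fingers passed over the post, and I'll check the true tip height.

Run:
```python
from h import *
np.set_printoptions(precision=4,suppress=True)
o,d=ray("side",(316.8,230.8))
for y in(.078,.086,.094):
    s=((O-o)@gy+y)/(d@gy);X=o+s*d-O;print("at gy",y,"gx",X@gx,"z",X[2])
p=ctrl.camera_params("wrist");M=np.linalg.inv(p["T_tool_cam"])
for x in(-.016,0,.016):
  for z in(-.019,0.):
    c=M[:3,:3]@[x,0,z]+M[:3,3];print(x,z,p["cx"]+p["fx"]*c[0]/-c[2],p["cy"]-p["fy"]*c[1]/-c[2])
im=cv2.imread("pics/w1.png").astype(int)
print([ (r,im[r,300:330:6].sum(1).tolist()) for r in range(244,306,5)])
```

```text
at gy 0.078 gx 0.0056169518203507685 z 0.10052101438236782
at gy 0.086 gx 0.00010270867233965267 z 0.10841700980275992
at gy 0.094 gx -0.005411534475671706 z 0.11631300522315213
-0.016 -0.019 312.0598371276506 317.89600677054165
-0.016 0.0 312.1364995711955 303.86989267969034
0 -0.019 312.0576618997813 290.3645859678171
0 0.0 312.1359626498414 278.3359431018798
0.016 -0.019 312.05539452021964 261.6668197643101
0.016 0.0 312.13540488946836 251.8109685688968
[(244, [588, 580, 583, 581, 585]), (249, [606, 604, 602, 604, 607]), (254, [586, 7, 8, 10, 605]), (259, [594, 91, 109, 99, 537]), (264, [580, 101, 94, 79, 471]), (269, [596, 176, 160, 181, 364]), (274, [109, 130, 143, 138, 137]), (279, [129, 107, 393, 73, 146]), (284, [136, 81, 385, 14, 132]), (289, [127, 79, 376, 58, 133]), (294, [142, 55, 394, 49, 146]), (299, [134, 55, 380, 43, 134]), (304, [137, 77, 392, 75, 121])]
```

Both views put the shut fingertips about 38 mm behind the stated TCP. I'll settle it with a gentle touch on bare bench beyond the gauge's end.

Run:
```python
from h import *
np.set_printoptions(precision=4,suppress=True)
ctrl.move_l(O+gy*.085+Z*.11,vel=.2)
ctrl.move_l(O+gy*.215+Z*.05,vel=.2) if False else ctrl.move_l(O+gy*.215+Z*.11,vel=.2)
ctrl.move_l(O+gy*.215+Z*.02,vel=.15,contact_N=8)
print(ctrl.current_tool_pos(),ctrl.current_contact_force())
print(ctrl.move_l(O+gy*.215-Z*.05,vel=.025,contact_N=5),ctrl.current_tool_pos(),ctrl.current_contact_force(),ctrl.current_t())
```

```text
[0.6438 0.1479 0.0208] [ 0.6017 -0.3766  0.8243]
True [ 0.6431  0.1482 -0.0385] [-1.5145  0.254   9.459 ] 12.4083
```

The bench touch came at TCP z = -0.0385, so the real fingertips are 38 mm behind the reported TCP. I'll add that offset and push again.

```bash
cat >> h.py <<'E'
O=O+gx*.001; D=.038   # real tips lie D behind the reported TCP
E
python3 - <<'E'
from h import *
np.set_printoptions(precision=4,suppress=True)
ctrl.move_l(O+gy*.215+Z*(.11-D),vel=.2)
ctrl.move_l(O+gy*.130+Z*(.11-D),vel=.2)
print("down",ctrl.move_l(O+gy*.130+Z*(.078-D),vel=.1,contact_N=8))
ctrl.sleep(.2);f0=ctrl.current_contact_force()@gy
hit=ctrl.move_l(O+gy*.076+Z*(.078-D),vel=.02,contact_N=6)
p=ctrl.current_tool_pos()-O
print(hit,"tool y",p@gy,"x",p@gx,"F.gy",f0,ctrl.current_contact_force()@gy,ctrl.current_t())
E
```

```text
down False
True tool y 0.0894685769835315 x -0.00012778241097603088 F.gy -0.31542668829892256 3.871000456831095 16.1917
```

Run:
```python
from h import *
hit=ctrl.move_l(O+gy*.076+Z*(.078-D),vel=.012,contact_N=4)
p=ctrl.current_tool_pos()-O
print(hit,p@gy,ctrl.current_contact_force()@gy,ctrl.current_t())
b=ctrl.read_camera("side")[185:300,270:390]
cv2.imwrite("pics/c5.png",cv2.resize(b,(626,600),interpolation=cv2.INTER_CUBIC))
```

```text
True 0.08956493507134544 1.1085214388368054 16.475
```

View pics/c5.png

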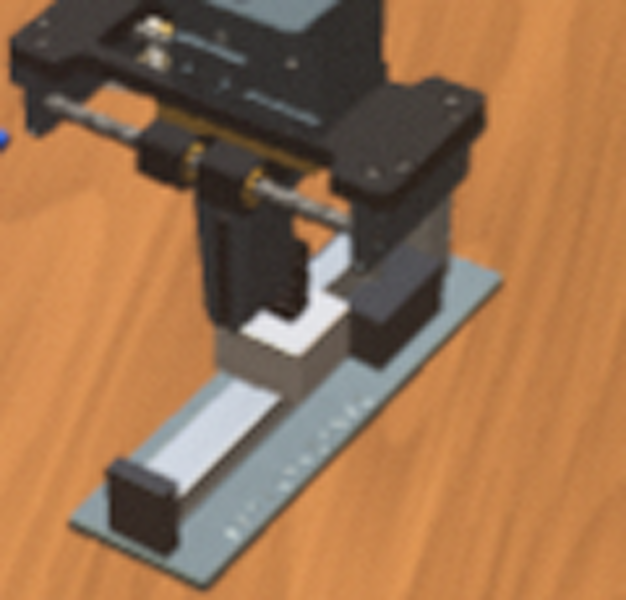

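The carriage has slid up close to the socket block. I'll press once more to confirm it's shut.

Run:
```python
from h import *
for k in range(2):
    ctrl.sleep(.3);f0=ctrl.current_contact_force()@gy;y0=(ctrl.current_tool_pos()-O)@gy
    hit=ctrl.move_l(O+gy*.076+Z*(.078-D),vel=.02,contact_N=7)
    p=ctrl.current_tool_pos()-O
    print(hit,y0,p@gy,f0,ctrl.current_contact_force()@gy,ctrl.current_t())
```

```text
True 0.08959215681688033 0.0895963755267812 1.4298030360957232 3.364483939185844 17.0667
True 0.08955531984584854 0.08960762480146094 3.237718575673524 2.7180855690217403 17.6
```

The jaw stays put under a 7 N press, so it's shut on the shank. Now I'll retreat, grip the punch and check the side load before drawing it.

Run:
```python
from h import *
np.set_printoptions(precision=4,suppress=True)
R=ctrl.current_eef_rot()
ctrl.move_l(O+gy*.112+Z*(.078-D),vel=.1)
ctrl.move_l(O+gy*.112+Z*(.165-D),vel=.25)
ctrl.command_gripper(0.9)
P=O-gy*.0008
ctrl.goto(P+Z*(.160-D),down(yaw) if R[:,1]@gx>0 else down(yaw+np.pi))
f0=ctrl.current_contact_force()
print("down",ctrl.move_l(P+Z*(.082-D),vel=.12,contact_N=8),ctrl.current_tool_pos())
ctrl.command_gripper(0.0)
ctrl.sleep(.2)
f=ctrl.current_contact_force()-f0
print("w",ctrl.current_grip_width()*91,"F",ctrl.current_grasp_force(),"side gx,gy,z",f@gx,f@gy,f[2],ctrl.current_t())
```

```text
down False [ 0.5705 -0.0546  0.0445]
w 17.662008581380064 F 30.00001527099812 side gx,gy,z 0.6918281050319166 0.5648792471829049 -0.273331811350003 22.275
```

The grip width reads 17.7 mm instead of 16, so the pad tops are probably on the taper under the head. I'll regrip 7 mm lower, which still clears the 64 mm fixed jaw post.

Run:
```python
from h import *
ctrl.command_gripper(0.35)
P=O-gy*.0008
print("down",ctrl.move_l(P+Z*(.075-D),vel=.06,contact_N=8))
f0=ctrl.current_contact_force()
ctrl.command_gripper(0.0); ctrl.sleep(.2)
f=ctrl.current_contact_force()-f0
print("w",ctrl.current_grip_width()*91,"F",ctrl.current_grasp_force(),"side",f@gx,f@gy,f[2],ctrl.current_t())
```

```text
down False
w 17.28614576521672 F 29.999987879418768 side 0.33455770806433166 -1.0482559470427149 -1.1070595134746883 23.55
```

Run:
```python
from h import *
np.set_printoptions(precision=4,suppress=True)
R=ctrl.current_eef_rot();P=ctrl.current_tool_pos()
c=np.sqrt(.5); z=gx*c-Z*c; y=(gx*c+Z*c)*np.sign(R[:,1]@gx); Rt=np.c_[np.cross(y,z),y,z]
G=O+Z*.26
print(ctrl.ik(G,Rt))
f0=ctrl.current_contact_force()
ctrl.move_l(P+Z*.07,vel=.07); ctrl.sleep(.1)
f=ctrl.current_contact_force()-f0; print("lift",f,ctrl.current_grip_width()*91)
ctrl.move_l(np.r_[P[:2],.26],vel=.15)
ctrl.move_l(G,vel=.08,ori=Rt) if False else ctrl.goto(G,Rt)
ctrl.sleep(.3)
print(ctrl.current_grip_width()*91,ctrl.current_grasp_force(),ctrl.current_eef_rot()[:,2],ctrl.current_tool_pos(),ctrl.current_t(),ctrl.current_q())
a=ctrl.read_camera("side")[100:300,220:420];b=ctrl.read_camera("wrist")
cv2.imwrite("pics/c6.png",np.hstack([cv2.resize(a,(400,400),interpolation=cv2.INTER_CUBIC),cv2.resize(b,(400,300))[[*range(300)]+[299]*100]]))
```

```text
[ -3.4255   5.3943 118.8909 -45.0465  16.6714  55.7831]
lift [ 0.4933  0.6278 -2.1841] 17.949920338083352
18.048288106512523 29.99991471762769 [ 0.6638 -0.2436 -0.7071] [ 0.5706 -0.0544  0.26  ] 27.375 [ -3.4453   5.4282 118.8388 -45.0271  16.6973  55.7686]
```

View pics/c6.png

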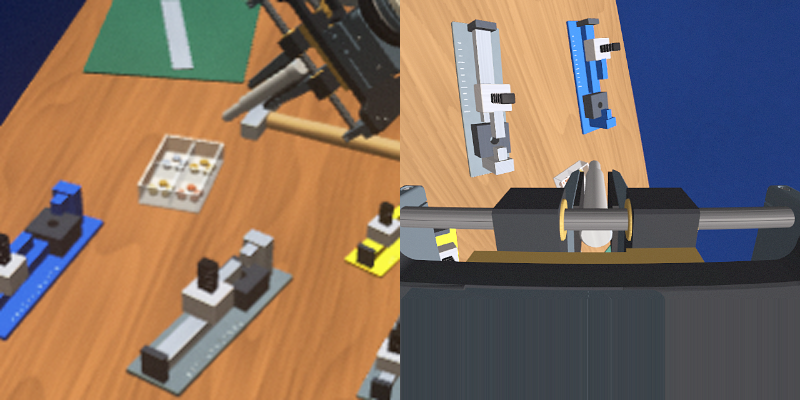

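The punch is held, its mouth at side (332,156), and the jaw is still against the socket block. I'll measure the punch's axis with two views.

Run:
```python
from h import *
np.set_printoptions(precision=4,suppress=True)
T=toolT();p=ctrl.camera_params("wrist");M=np.linalg.inv(p["T_tool_cam"])
def pw(x,z):
    c=M[:3,:3]@[x,0,z]+M[:3,3];return np.array([p["cx"]+p["fx"]*c[0]/-c[2],p["cy"]-p["fy"]*c[1]/-c[2]])
print("pred mouth",pw(0,.029),pw(.006,.029),"head",pw(0,-.096),pw(.0095,-.096))
S=ctrl.camera_params("side");Ms=np.linalg.inv(S["pose"])
def ps(X):
    c=Ms[:3,:3]@X+Ms[:3,3];return np.array([S["cx"]+S["fx"]*c[0]/-c[2],S["cy"]-S["fy"]*c[1]/-c[2]])
t=T[:3,3];z=T[:3,2];print("side pred mouth",ps(t+.029*z),"head",ps(t-.096*z))
m,e=tri(ray("wrist",(312,262),T),ray("side",(333,155.5)));print("mouth tri",m,e,"in tool",T[:3,:3].T@(m-t))
a=ctrl.read_camera("side")[115:175,310:410];b=ctrl.read_camera("wrist")[235:435,220:400]
cv2.imwrite("pics/c7.png",np.hstack([cv2.resize(a,(500,300),interpolation=cv2.INTER_CUBIC),cv2.resize(b,(270,300))]))
```

```text
pred mouth [311.7579 263.5713] [311.7418 254.7339] head [310.5935 374.6741] [310.5207 349.5145]
side pred mouth [330.7694 156.8027] head [369.1689 131.5037]
mouth tri [ 0.5831 -0.0536  0.2486] 5.28077622799439e-05 in tool [0.005  0.0002 0.0163]
```

View pics/c7.png

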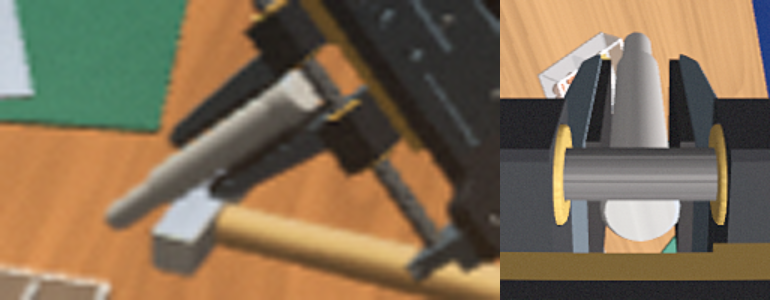

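Mouth at side (332.3,158.9) and head at (372.3,132.5) lie along the predicted 45° axis, and the wrist view agrees within a few pixels. The mouth is about 0.24 m up. I'll hand it in.

Run:
```python
from bench import ctrl
print(ctrl.current_grip_width()*91,ctrl.current_grasp_force(),ctrl.current_t()); print(ctrl.sign_off())
```

```text
17.816403102500715 29.999884815188125 27.575
the job is handed in; nothing more can be done
None
```

The job is handed in at 27.6 s: the jaw is shut on the shank, and the gripper holds the punch still at about 45°, mouth down and about 24 cm above the bench; I never touched the glue, hammer or tray.

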